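Weigh the toy boat on the play-shop steelyard

TASK

Weigh the blue toy boat on the play-shop steelyard: set it down gently, upright, in the yellow tray, then nudge the sliding poise by its orange knob along the notched beam until, with nothing touching the scale but the boat, the red pointer at the beam's end comes to rest inside the green band. Push the poise with light fingertip pressure only, never gripping or forcing it or the beam, and leave the stacking toy, the flashlight and the cup where they are.

Things in the scene. Friction and masses are not known exactly. Their poses are not given: they have to be found in the camera images.
- boat_mid (a point): Blue plastic toy boat, 105 long x 50 wide, loose; its weight is unknown (150 to 260 g). Hull 24 high; on it a white cabin, 45 long x 26 wide, from 24 to 64 above the underside, with a thin red roof: grip it across its width. This point is the middle of the cabin, 32 above the boat's underside. x axis to the bow, whose point is 63 ahead; the stern is 42 behind; y across, z up.
- tray_floor (a point): Centre of the inner floor of the yellow tray, 142 x 102 inside (x by y), rim 8 high. The boat fits lengthwise along x; where it stands in the tray does not change the reading. A linkage keeps the tray level. It rides on the beam's short arm, 100 from the pivot, and sinks or rises 13 as the beam tips: up while empty, down under the boat. A drop of 10 or more is too rough.
- scale: The fixed steelyard: wooden base board 110 x 420 x 18 with two red pillars at the origin; origin on the bench under the pivot, z up, y along the beam towards the poise and pointer, x across the beam. The pivot is 130 above the bench. It cannot be moved.
- beam: Brass beam, 8 wide x 16 high, with the tray, counterweight and poise it carries; origin on the pivot. Tips about x up to 0.13 rad either way (positive: pointer end up). Untouched it settles in about 1.5 s; a finger in contact, even lightly, holds it off its true reading. More than 15 N from the robot on any of it harms it.
- poise_knob (a point): Centre of the upright orange knob of the poise: diameter 18, 58 high (29 above and below this point), standing on a blue block 34 across x 30 along the beam whose top is at the knob's foot. Push the knob from the side with a fingertip, either way along scale's y. It rises and sinks with the beam by up to 25; clear all round but for the block below.
- poise (a joint): Travel of the poise along the beam in m: 0 when 50 mm from the pivot, 0.145 at the outer stop (195 mm). It clicks into notches every 5 mm, each needing about 2 to 4 N to leave. Farther out weighs the pointer end down. Balance lies between about 122 and 183 mm from the pivot; near it one notch moves the pointer tip about 17 mm; 10 mm or more off puts the beam on its stop.
- pointer_tip (a point): Red pointer at the beam's far end, 270 from the pivot, 5 high; its height against mark is the reading (from about -35 to +35).
- mark (a point): Centre of the green band (24 high, black middle line) on the white upright plate beside the pointer; fixed to the scale, at pivot height, axes as scale. The plate is 50 wide x 110 high, on the -x side of the pointer, with its face to +x.
- stacker: Wooden stacking peg toy, diameter 90, 114 high, loose bystander; origin centre of its underside.
- flashlight: Grey plastic flashlight, 145 long along its y, 40 high, lying loose, bystander; origin on the bench near its middle.
- cup: White ceramic cup, diameter 72, 75 high, loose bystander; origin centre of its underside.
Mind the look-alikes: they are no part of the job. There is more than one size of the part that bears boat_mid; the job needs the middle-sized.

How it is judged (in metres and radians):
On the way, in this order (a step that is already met when the one before it is completed fails the run):
1. the boat stands upright in the tray, let go, and has tipped the tray down (x of boat_mid in the frame of tray_floor between -0.05 and 0.05 m and y of boat_mid in the frame of tray_floor between -0.045 and 0.045 m and z of boat_mid in the frame of tray_floor between 0.024 and 0.04 m and angle between boat_mid's own z axis and vertical below 0.15 rad and contact force between the fingers and boat below 0.05 N and z of pointer_tip in the frame of mark above 0.02 m and contact force between boat and beam above 0.5 N), for 0.3 s.
2. the pointer stays inside the green band with the robot off the scale (x of boat_mid in the frame of tray_floor between -0.05 and 0.05 m and y of boat_mid in the frame of tray_floor between -0.045 and 0.045 m and z of boat_mid in the frame of tray_floor between 0.024 and 0.04 m and angle between boat_mid's own z axis and vertical below 0.15 rad and contact force between the fingers and boat below 0.05 N and z of pointer_tip in the frame of mark between -0.012 and 0.012 m and contact force between the fingers and beam below 0.05 N), for 0.5 s.
At the end, for the whole second after the job is handed in: The boat stands upright in the tray, let go, and the pointer tip rests within 12 mm of the mark's centre height (inside the green band), the robot off the scale and the beam at rest (all of step 2 and contact force between boat and beam above 0.5 N and angular speed of beam below 0.1 rad/s); the robot touches nothing.
It fails at once if the robot presses, pushes or squeezes the beam, tray or poise with more than 15 N (contact force between any of the fingers, the arm and beam above 15 N).
It fails at once if the boat is dropped (from more than about 10 mm) or pressed onto the scale with more than 40 N (contact force between boat and beam above 40 N).
It fails at once if the stacker is moved more than 20 mm or tipped (distance of stacker from where it was at the start of the episode above 0.02 m or angle between stacker's own z axis and vertical above 0.3 rad).
It fails at once if the flashlight is moved more than 20 mm or tipped (distance of flashlight from where it was at the start of the episode above 0.02 m or angle between flashlight's own z axis and vertical above 0.3 rad).
It fails at once if the cup is moved more than 20 mm or tipped (distance of cup from where it was at the start of the episode above 0.02 m or angle between cup's own z axis and vertical above 0.3 rad).
It also fails if it takes over 72 s, if anything falls off the work surface, if the arm or the gripper's body presses on something with over 40 N, if the wrist force passes 120 N, or if a joint passes its speed limit or range.

ROBOT

A 7-joint arm with a two-finger parallel gripper is mounted at the origin on the work surface. World frame = base frame: x ahead of the robot, y to its left, z up, the work surface at z = 0. Lengths are in m, angles in degrees, forces in N, time in s.
With the tool pointing down it reaches from about 0.4 to 0.875 m from the base axis. Payload 6.5 kg.
Tool frame: the origin (TCP) lies at the very end of the fingers, on their centre line; the grasp point (between the pads) lies 19 mm behind it (r.grip_depth is the distance from the TCP to the grasp point, in m); y points along the fingers, z is the direction in which the jaws open and shut, and the axes are right-handed (so a half turn about y gives the same grasp; the last joint's range is limited). The gripper opens to 88 mm and grips with 3 to 60 N. Pads are 18 mm wide; open, the fingers measure 123 mm over their backs; the gripper's body (75 mm by 187 mm) begins 45 mm behind the grasp point.
Start: joints at [-73.35, 30.733, -0.252, 88.115, 0.149, 61.152, -4.079], TCP at [0.227, 0.609, 0.239] pointing down, gripper open.
Joint ranges: [-154.64, 154.64], [-21.42, 123.67], [-72.66, 72.17], [13.99, 137.28], [-74.86, 254.86], [10.95, 109.41], [-158.01, 158.01]. Speed limits (degrees/s): [136.94, 136.94, 180, 180, 180, 180, 180].

INTERFACE

Orientations are given as a 3x3 rotation matrix whose columns are the frame's x, y, z axes.
In Python, from plant import r gives the robot as it stands.
- The arm moves only by the shell command python3 -m handwheel 'ROWS' [FORCE]. ROWS is JSON, one flat list of numbers, 5 for each row, row after row: the opening, from 0 (shut) to 1 (fully open), then the shift along the tool's x, y, z in mm, then the turn about the tool's y in degrees. A call has 1 to 8 rows; each row is the pose to reach, as a shift and turn from the pose commanded when the call began, along the tool's axes at that moment; what a row does not reach only later rows make up. A row lasts 1/12 s, in which the tool goes at most 41.7 mm and 7.16 degrees, less where a joint would pass 70% of its speed; a pose out of reach is approached as far as the arm can. A call with a gripper value outside its range is refused whole. The fingers move at their own pace and stop on an object; FORCE is the grip in N (left out, the last holds). Time passes only in rows, so rows that repeat a pose let the fingers close. It gives the time, the measured TCP pose, the force and the opening at its end, in the units of the state.
- r.sense(): the state, without advancing time (a new reading comes with each control period).
- r.camera(name): name is "scene" or "top" or "wrist"; returns a dict with "color" (480x640x3 uint8, red, green, blue), "camera_matrix" (3x3 intrinsics, pixels), "R" (3x3) and "t" (3): a world point X has camera coordinates R X + t. Camera axes: x right, y down, z forward; pixel columns grow to the right and rows downward; lengths in m; the calibration is good to about 2 mm. A picture is of the moment at which its call begins. There is no depth.
- r.close_job(): hands the job in, once; it reports no verdict.
The state is a dict: "time_s": time; "joint_positions": joint angles; "qvel": joint speeds; "joint_efforts": joint torques, N m; "tool_pos": TCP position; "ee_rot": TCP orientation; "ft_force": force on the tool from outside, world axes, zero at the start; "torque": the same for the moment, N m; "opening": opening from 0.0 (shut) to 1.0 (fully open).
Only numpy, scipy, OpenCV 4.12 (cv2) and the standard library are available. Lean on these libraries where they do the work, as an engineer would, in place of code of your own. Each camera call takes 0.05 s, during which the arm holds its last target.

## Working session

There is one attempt and no reset: what is moved stays moved. The work goes in short steps, Python scripts to look and compute and a shell command to move; the robot and the scene stay as the last step left them, time stands still between calls to the robot, and variables do not carry over. Pictures are saved under pics/ and viewed, and the job is handed in when it is done.

```bash
ls; mkdir -p pics; cat > h.py <<'E'
import numpy as np, cv2
from plant import r
def snap(n,f):
    c=r.camera(n); cv2.imwrite('pics/'+f,c['color'][:,:,::-1]); np.savez('pics/'+f+'.npz',**c); return c
def load(f): return dict(np.load('pics/'+f+'.npz'))
def ray(c,u,v):
    K=c['camera_matrix'];R=c['R'];t=c['t']
    d=R.T@np.linalg.solve(K,np.array([u,v,1.])); o=-R.T@t
    return o,d
def onz(c,u,v,z):
    o,d=ray(c,u,v); return o+d*(z-o[2])/d[2]
def proj(c,X):
    p=c['camera_matrix']@(c['R']@np.array(X,float)+c['t']); return p[:2]/p[2]
def tri(c1,p1,c2,p2):
    o1,d1=ray(c1,*p1);o2,d2=ray(c2,*p2)
    A=np.stack([d1,-d2],1); s=np.linalg.lstsq(A,o2-o1,rcond=None)[0]
    a=o1+d1*s[0];b=o2+d2*s[1]; return (a+b)/2,np.linalg.norm(a-b)
E
python3 - <<'E'
from h import *
for n in ['scene','top','wrist']:
    c=snap(n,n+'0.png'); print(n,(-c['R'].T@c['t']).round(3))
s=r.sense(); print(s['time_s'],s['tool_pos'],s['ee_rot'],s['ft_force'],s['opening'],r.grip_depth)
E
```

```text
pics
scene [1.473 0.063 1.233]
top [0.338 0.03  1.321]
wrist [0.155 0.635 0.385]
0.15 [0.22687922 0.60864016 0.23807104] [[ 9.37036002e-01 -3.36860073e-04  3.49232612e-01]
 [-3.49232755e-01 -1.24432058e-03  9.37035183e-01]
 [ 1.18907587e-04 -9.99999169e-01 -1.28361575e-03]] [-0.24149123 -0.32009267  0.00249969] 1.0001207116864128 0.0187
```

View pics/scene0.png

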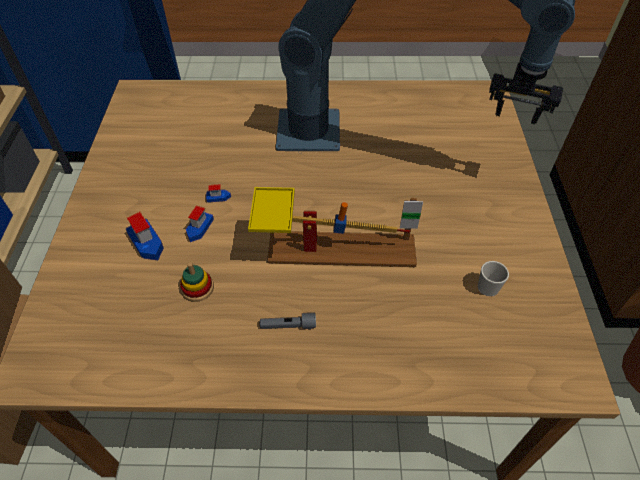

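View pics/top0.png

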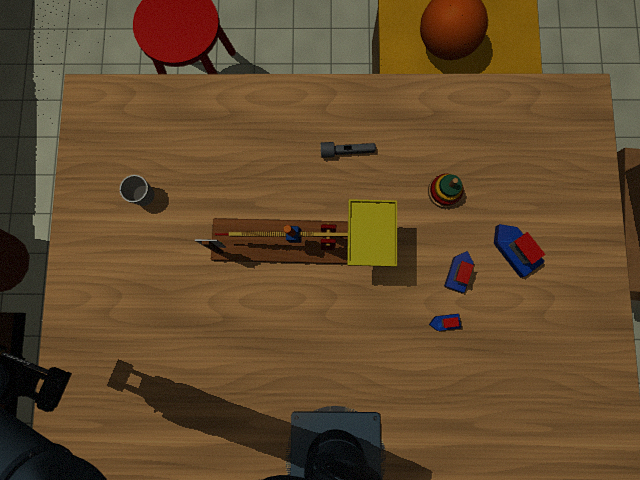

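View pics/wrist0.png

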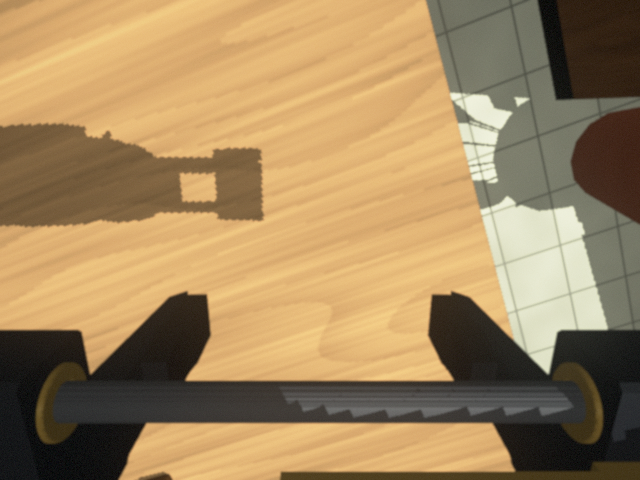

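The middle boat is at top (460,272) and scene (199,223). The scale runs along +y, with the tray on the −y side and raised. Next I'll measure the positions.

```bash
python3 - <<'E'
from h import *
T=load('top0.png');S=load('scene0.png')
def blobs(c,lo,hi,name,roi=None,mn=15):
    h=cv2.cvtColor(c['color'],cv2.COLOR_RGB2HSV); m=cv2.inRange(h,lo,hi)
    n,l,st,ce=cv2.connectedComponentsWithStats(m)
    for i in range(1,n):
        if st[i,4]>=mn: print(name,st[i],ce[i].round(1))
    return m
for nm,c in(('T',T),('S',S)):
    blobs(c,(0,150,90),(6,255,255),nm+'red'); blobs(c,(105,150,60),(125,255,255),nm+'blue')
    blobs(c,(25,150,90),(34,255,255),nm+'yel',mn=200); blobs(c,(8,190,110),(18,255,255),nm+'or'); blobs(c,(45,100,60),(85,255,255),nm+'grn')
m=blobs(T,(25,150,90),(34,255,255),'y',mn=900)
cn=max(cv2.findContours(m,0,2)[0],key=cv2.contourArea);print(cv2.minAreaRect(cn))
u=cv2.boundingRect(cn)
m=blobs(S,(25,150,90),(34,255,255),'y',mn=900)
cn=max(cv2.findContours(m,0,2)[0],key=cv2.contourArea);print(cv2.approxPolyDP(cn,4,True).tolist())
E
python3 - <<'E'
from h import *
T=load('top0.png');S=load('scene0.png')
a=cv2.resize(T['color'][190:330,190:490],None,fx=2.6,fy=2.6,interpolation=cv2.INTER_CUBIC);cv2.imwrite('pics/tz.png',a[:,:,::-1])
a=cv2.resize(S['color'][170:280,170:430],None,fx=3,fy=3,interpolation=cv2.INTER_CUBIC);cv2.imwrite('pics/sz.png',a[:,:,::-1])
E
```

```text
Tred [ 133    0   85   63 4057] [174.7  28. ]
Tred [515 232  30  32 410] [529.5 247.6]
Tred [456 261  18  23 243] [464.4 272.2]
Tred [443 318  15  10 108] [450.2 322.1]
Tblue [498 225  34  51 646] [511.2 245.5]
Tblue [292 226   6   6  21] [295.3 228.4]
Tblue [286 234  10   6  32] [289.2 237.4]
Tblue [446 252  27  40 341] [457.6 271.6]
Tblue [430 314  30  17 189] [441.2 321.2]
Tyel [ 347  199   50   67 3050] [372.7 233.3]
Tor [431   0  43  28 896] [451.6  11.6]
Tor [284 225   7   7  39] [286.9 228.1]
Sred [208 184  12   7  52] [214.1 186.8]
Sred [188 206  17  14 120] [196.2 212.4]
Sred [127 212  22  21 230] [137.5 222.1]
Sred [303 220  13   3  24] [309.2 221.4]
Sred [182 276  29  19  91] [198.9 288.8]
Sblue [115   9   8   8  17] [118.6  12.2]
Sblue [47 78  8  8 15] [49.9 82.1]
Sblue [47 84 14 20 69] [52.9 92.8]
Sblue [ 31 110   9  18  32] [ 34.6 118.4]
Sblue [ 47 115   5   5  15] [ 49.1 116.8]
Sblue [ 39 132  10  12  41] [ 43.2 138.3]
Sblue [ 85 132  11   8  18] [ 91.1 135.3]
Sblue [206 190  25  12 169] [218.2 196.4]
Sblue [  0 196  12  44 279] [  3.7 216.5]
Sblue [186 213  27  29 316] [198.7 228.6]
Sblue [336 216  10  10  47] [340.9 221.7]
Sblue [127 219  36  41 563] [147.3 244.3]
Syel [ 248  187   46   46 1835] [271.4 209.6]
Sor [341 202   7   6  28] [344.4 204.6]
Sgrn [402 213  19   3  44] [411.6 213.7]
Sgrn [402 216  18   3  33] [409.9 217.4]
Sgrn [183 266  20  16 181] [193.4 274.7]
y [ 347  199   50   67 3050] [372.7 233.3]
((372.0315856933594, 232.1361541748047), (49.04379653930664, 65.75326538085938), 0.9710219502449036)
y [ 248  187   46   46 1835] [271.4 209.6]
[[[255, 187]], [[248, 230]], [[290, 231]], [[293, 188]]]
```

View pics/tz.png

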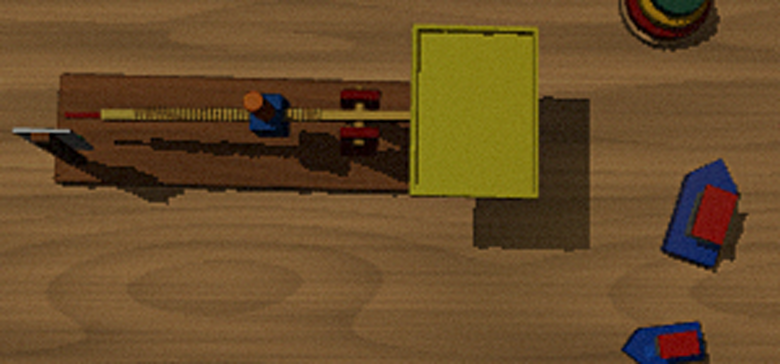

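View pics/sz.png

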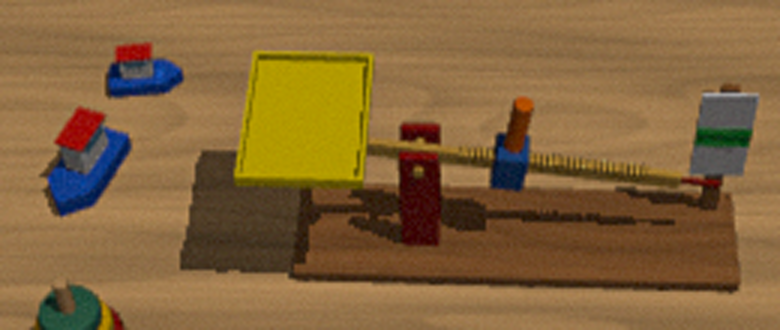

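```bash
python3 - <<'E'
from h import *
T=load('top0.png');S=load('scene0.png')
p,e=tri(T,(464.4,272.2),S,(196.2,212.4));print('roof',p,e)
print('roof@.0655',onz(T,464.4,272.2,.0655),onz(S,196.2,212.4,.0655))
bow=onz(T,467.5,252,.022);print('bow',bow)
rc=onz(T,464.4,272.2,.0655); d=bow-rc; print('len',np.hypot(*d[:2]),'ang',np.degrees(np.arctan2(d[1],d[0])))
h=cv2.cvtColor(T['color'],cv2.COLOR_RGB2HSV)
m=cv2.inRange(h,(0,150,90),(6,255,255)); m[:,:440]=0;m[:255]=0;m[290:]=0;m[:,480:]=0
c=max(cv2.findContours(m,0,2)[0],key=cv2.contourArea); b=cv2.boxPoints(cv2.minAreaRect(c)); 
P=np.array([onz(T,*q,.0655) for q in b]);print(P.round(4)); 
for i in range(4):
    q=P[(i+1)%4]-P[i]; print(np.linalg.norm(q),np.degrees(np.arctan2(q[1],q[0])))
ys,xs=np.nonzero(m);Q=np.array([onz(T,a,b,.0655)[:2] for a,b in zip(xs,ys)]);w,v=np.linalg.eigh(np.cov(Q.T));print('pca',np.degrees(np.arctan2(v[1,1],v[0,1])),np.sqrt(w*12))
# tray by corners
for a,b in(((348.,200),(255,187)),):pass
k=[((349,266),(255,187)),((397,266),(0,0))]
tc,e=tri(T,(372.0,232.3),S,(271.4,208.5));print('tray centre',tc,e)
for z in(.15,.16,.17,.18):
    a=[onz(T,*q,z) for q in((347.5,199.5),(396.5,200),(397,265.5),(347.5,265))];a=np.array(a);print(z,a[:,:2].round(3).tolist())
# base board corners z=.018
for q in((213,218.5),(211,260.5),(348,263.5)):print('base',onz(T,*q,.018))
print('pillars',onz(T,190+360/2.6,190+100/2.6,.15),onz(T,190+360/2.6,190+137/2.6,.15))
k,e=tri(T,(190+254/2.6,190+101/2.6),S,(170+523/3,170+101/3));print('knobtop',k,e)
k,e=tri(T,(190+68/2.6,190+116/2.6),S,(170+718/3,170+182/3));print('tip',k,e)
E
```

```text
roof [ 0.4470916  -0.31471875  0.06303862] 0.003902924453141205
roof@.0655 [ 0.44701185 -0.31606215  0.0655    ] [ 0.44962181 -0.31188321  0.0655    ]
bow [ 0.50216537 -0.33807418  0.022     ]
len 0.059383839411640084 ang -21.757178752101673
[[ 0.4291 -0.2937  0.0655]
 [ 0.4747 -0.3106  0.0655]
 [ 0.4652 -0.3388  0.0655]
 [ 0.4198 -0.3217  0.0655]]
0.048582029385277684 -20.389491296813198
0.02967784490168255 -108.64028732615866
0.04851497766715229 159.41078071839976
0.029510949886132766 71.50042831746994
pca 159.9527828474699 [0.02978187 0.04928453]
tray centre [ 0.52752622 -0.08065787  0.17188876] 0.002269824918758612
0.15 [[0.609, -0.028], [0.608, -0.142], [0.454, -0.14], [0.455, -0.027]]
0.16 [[0.606, -0.027], [0.605, -0.141], [0.453, -0.139], [0.454, -0.026]]
0.17 [[0.604, -0.027], [0.603, -0.139], [0.452, -0.137], [0.453, -0.026]]
0.18 [[0.602, -0.026], [0.601, -0.138], [0.452, -0.136], [0.452, -0.026]]
base [0.58810347 0.31425146 0.018     ]
base [0.47879084 0.31530531 0.018     ]
base [ 0.47225338 -0.03469875  0.018     ]
pillars [0.53993444 0.01661983 0.15      ] [0.50665885 0.0165974  0.15      ]
knobtop [0.53091556 0.11049925 0.1959185 ] 0.00522595538049296
tip [0.5343654  0.29217706 0.09052402] 0.005738580645013153
```

```bash
cat >> h.py <<'E'
def to(x,y,z):
    s=r.sense();R=np.array(s['ee_rot']);p=np.array(s['tool_pos'])
    print('t',round(s['time_s'],2),'pos',p.round(4),'yaw',round(np.degrees(np.arctan2(R[1,0],R[0,0])),1),'F',np.round(s['ft_force'],2),'op',round(s['opening'],3))
    print('shift mm',((R.T@(np.array([x,y,z])-p))*1000).round(1))
E
python3 - <<'E'
from h import *
to(.43,.25,.27)
to(.448,-.3145,.15)
E
```

```text
t 0.15 pos [0.2269 0.6086 0.2381] yaw -20.4 F [-0.24 -0.32  0.  ] op 1.0
shift mm [ 315.6  -31.6 -265.2]
t 0.15 pos [0.2269 0.6086 0.2381] yaw -20.4 F [-0.24 -0.32  0.  ] op 1.0
shift mm [ 529.6   89.1 -787.7]
```

```bash
python3 -m handwheel '[1,316,-32,-265,0,1,316,-32,-265,0,1,316,-32,-265,0,1,316,-32,-265,0,1,316,-32,-265,0,1,316,-32,-265,0,1,316,-32,-265,0,1,316,-32,-265,0]'
python3 - <<'E'
from h import *
to(.46,0,.27)
E
```

```text
time_s: 0.82
tool_pos: [0.3916, 0.318, 0.2646]
ee_rot: [[0.937, -0.0, 0.349], [-0.349, 0.0, 0.937], [-0.0, -1.0, 0.0]]
ft_force: [1.3, -0.4, 0.1]
opening: 0.998
t 0.82 pos [0.3916 0.318  0.2646] yaw -20.4 F [ 1.27 -0.42  0.13] op 0.998
shift mm [ 175.2   -5.4 -274.1]
```

```bash
python3 -m handwheel '[1,175,-5,-274,0,1,175,-5,-274,0,1,175,-5,-274,0,1,175,-5,-274,0,1,175,-5,-274,0,1,175,-5,-274,0,1,175,-5,-274,0,1,175,-5,-274,0]'
python3 - <<'E'
from h import *
to(.448,-.3145,.17)
E
```

```text
time_s: 1.48
tool_pos: [0.4593, -0.0011, 0.2697]
ee_rot: [[0.936, 0.0, 0.351], [-0.351, -0.0, 0.936], [0.001, -1.0, -0.0]]
ft_force: [0.2, -0.4, 0.0]
opening: 1.001
t 1.48 pos [ 0.4593 -0.0011  0.2697] yaw -20.6 F [ 0.18 -0.38  0.01] op 1.001
shift mm [  99.4   99.9 -297.4]
```

```bash
python3 -m handwheel '[1,99,20,-297,0,1,99,20,-297,0,1,99,20,-297,0,1,99,20,-297,0,1,99,20,-297,0,1,99,100,-297,0,1,99,100,-297,0,1,99,100,-297,0]'
python3 -m handwheel '[1,0,0,0,0,1,0,0,0,0]'
python3 - <<'E'
from h import *
to(.448,-.3145,.17)
snap('wrist','w1.png')
E
```

```text
time_s: 2.15
tool_pos: [0.4486, -0.3037, 0.1758]
ee_rot: [[0.937, 0.001, 0.349], [-0.349, -0.0, 0.937], [0.001, -1.0, 0.0]]
ft_force: [0.8, 1.0, 0.6]
opening: 1.001
time_s: 2.32
tool_pos: [0.4468, -0.3032, 0.175]
ee_rot: [[0.936, -0.004, 0.353], [-0.353, 0.001, 0.936], [-0.004, -1.0, -0.001]]
ft_force: [-0.2, 0.5, 0.2]
opening: 1.0
t 2.32 pos [ 0.4468 -0.3032  0.175 ] yaw -20.7 F [-0.21  0.47  0.22] op 1.0
shift mm [  5.1   5.  -10.1]
```

View pics/w1.png

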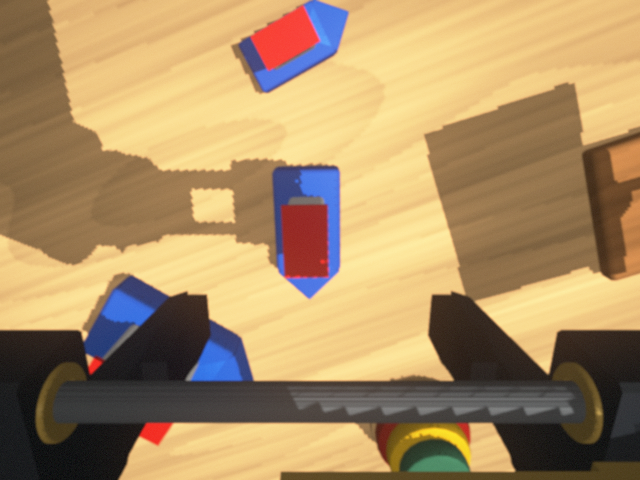

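The wrist view shows the boat aligned with the tool, roof centred at about (305,240). I'll refine from this view.

```bash
python3 - <<'E'
from h import *
W=load('w1.png');h=cv2.cvtColor(W['color'],cv2.COLOR_RGB2HSV)
m=cv2.inRange(h,(0,150,60),(6,255,255))|cv2.inRange(h,(174,150,60),(180,255,255));m[:195]=0;m[290:]=0;m[:,:270]=0;m[:,345:]=0
M=cv2.moments(m,True);u,v=M['m10']/M['m00'],M['m01']/M['m00'];print(u,v,onz(W,u,v,.0655))
b=cv2.minAreaRect(cv2.findNonZero(m));P=np.array([onz(W,*q,.0655) for q in cv2.boxPoints(b)]);print(P.round(4).tolist(),P.mean(0))
for i in range(2):
    q=P[i+1]-P[i];print(np.linalg.norm(q),np.degrees(np.arctan2(q[1],q[0])))
to(*P.mean(0)[:2],.03)
E
```

```text
304.66100032690423 240.19712324288983 [ 0.44859712 -0.31396069  0.0655    ]
[[0.4218, -0.3196, 0.0655], [0.4305, -0.2928, 0.0655], [0.4774, -0.3079, 0.0655], [0.4683, -0.3363, 0.0655]] [ 0.44951542 -0.31413625  0.0655    ]
0.028220741316352136 72.00692933832019
0.049305369991643894 -17.832771283980104
t 2.37 pos [ 0.4482 -0.3019  0.1762] yaw -20.5 F [ 0.25 -0.54  0.6 ] op 1.0
shift mm [  5.7 146.2 -11. ]
```

```bash
python3 -m handwheel '[1,6,0,-11,0,1,6,60,-11,0,1,6,95,-11,0,1,6,110,-11,0,1,6,110,-11,0]'
python3 - <<'E'
from h import *
to(.449,-.314,.03)
E
```

```text
time_s: 2.78
tool_pos: [0.449, -0.3117, 0.0632]
ee_rot: [[0.938, -0.005, 0.347], [-0.347, 0.004, 0.938], [-0.006, -1.0, 0.002]]
ft_force: [-1.5, 1.1, -0.2]
opening: 1.0
t 2.78 pos [ 0.449  -0.3117  0.0632] yaw -20.3 F [-1.49  1.11 -0.17] op 1.0
shift mm [ 1.  33.2 -2.2]
```

```bash
python3 -m handwheel '[1,1,15,-2,0,1,1,30,-2,0,1,1,33,-2,0,1,1,33,-2,0,1,1,33,-2,0]' 10
python3 -m handwheel '[0.3,0,0,0,0,0,0,0,0,0,0,0,0,0,0,0,0,0,0,0,0,0,0,0,0,0,0,0,0,0]' 12
python3 - <<'E'
from h import *
to(.449,-.314,.25)
snap('wrist','w2.png')
E
```

```text
time_s: 3.2
tool_pos: [0.452, -0.317, 0.0355]
ee_rot: [[0.937, 0.002, 0.349], [-0.349, -0.001, 0.937], [0.002, -1.0, -0.0]]
ft_force: [-0.5, -0.3, 0.5]
opening: 1.003
time_s: 3.7
tool_pos: [0.4507, -0.3166, 0.0338]
ee_rot: [[0.937, 0.0, 0.349], [-0.349, -0.0, 0.937], [0.0, -1.0, -0.0]]
ft_force: [0.4, -0.0, 0.1]
opening: 0.575
t 3.7 pos [ 0.4507 -0.3166  0.0338] yaw -20.4 F [ 0.37 -0.03  0.12] op 0.575
shift mm [  -2.5 -216.2    1.9]
```

View pics/w2.png

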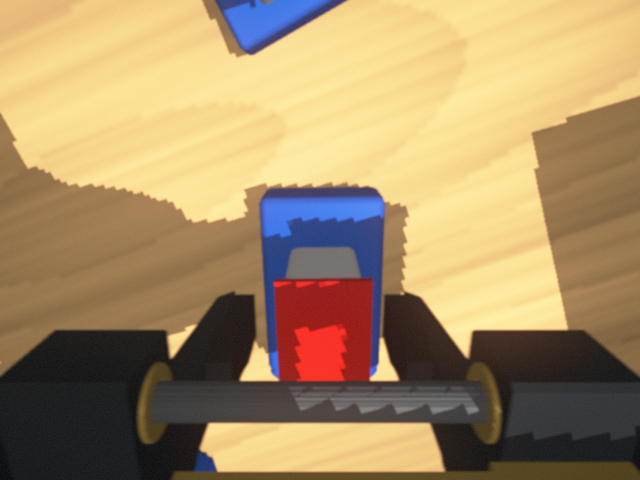

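```bash
python3 -m handwheel '[0,0,3,0,0,0,0,3,0,0,0,0,3,0,0,0,0,3,0,0,0,0,3,0,0,0,0,3,0,0,0,0,3,0,0,0,0,3,0,0]' 12
python3 - <<'E'
from h import *
to(.449,-.314,.25)
E
```

```text
time_s: 4.42
tool_pos: [0.4507, -0.3166, 0.0307]
ee_rot: [[0.937, -0.0, 0.349], [-0.349, 0.0, 0.937], [-0.0, -1.0, -0.0]]
ft_force: [-0.1, 0.9, -1.8]
opening: 0.287
t 4.42 pos [ 0.4507 -0.3166  0.0307] yaw -20.4 F [-0.07  0.91 -1.8 ] op 0.287
shift mm [  -2.5 -219.3    1.9]
```

```bash
python3 -m handwheel '[0,0,0,0,0,0,0,-20,0,0,0,0,-50,0,0,0,0,-90,0,0,0,0,-130,0,0,0,0,-170,0,0,0,0,-210,0,0,0,0,-220,0,0]' 20
python3 -m handwheel '[0,0,0,0,-6,0,0,0,0,-12,0,0,0,0,-19,0,0,0,0,-19,0,0,0,0,-19]' 20
python3 - <<'E'
from h import *
to(.520,-.083,.25)
snap('scene','s2.png')
E
```

```text
time_s: 5.08
tool_pos: [0.4528, -0.3187, 0.2569]
ee_rot: [[0.937, 0.008, 0.35], [-0.35, -0.004, 0.937], [0.009, -1.0, -0.001]]
ft_force: [1.5, -0.9, -1.3]
opening: 0.292
time_s: 5.5
tool_pos: [0.4503, -0.3165, 0.2502]
ee_rot: [[1.0, -0.001, 0.029], [-0.029, 0.001, 1.0], [-0.001, -1.0, 0.001]]
ft_force: [0.4, 0.4, -1.6]
opening: 0.297
t 5.5 pos [ 0.4503 -0.3165  0.2502] yaw -1.7 F [ 0.37  0.43 -1.64] op 0.297
shift mm [ 62.9   0.3 235.4]
```

View pics/s2.png

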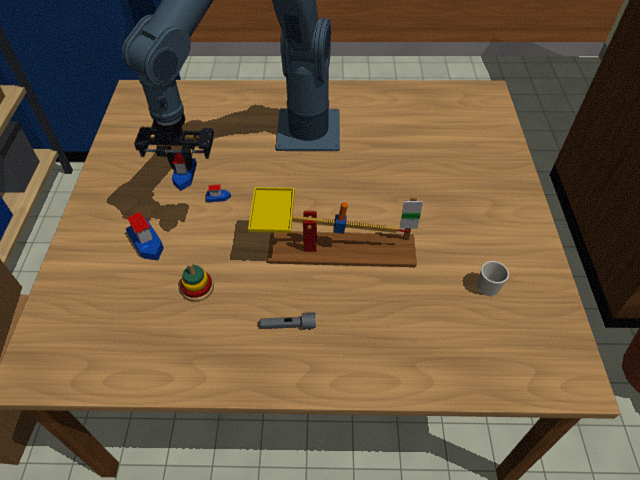

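The boat is held at scene (183,178). Now over the tray.

```bash
python3 -m handwheel '[0,10,0,38,0,0,20,0,76,0,0,30,0,114,0,0,42,0,152,0,0,53,0,190,0,0,60,0,220,0,0,63,0,235,0,0,63,0,235,0]' 20
python3 -m handwheel '[0,0,0,0,0,0,0,0,0,0]'
python3 - <<'E'
from h import *
to(.520,-.083,.21)
snap('scene','s3.png');snap('wrist','w3.png')
S=load('s3.png');a=cv2.resize(S['color'][120:280,220:440],None,fx=3.5,fy=3.5,interpolation=cv2.INTER_CUBIC);cv2.imwrite('pics/s3z.png',a[:,:,::-1])
E
```

```text
time_s: 6.22
tool_pos: [0.5205, -0.0782, 0.2502]
ee_rot: [[1.0, -0.0, 0.021], [-0.021, 0.002, 1.0], [-0.0, -1.0, 0.002]]
ft_force: [0.7, -0.2, -1.4]
opening: 0.297
time_s: 6.38
tool_pos: [0.5191, -0.0848, 0.2505]
ee_rot: [[1.0, -0.001, 0.028], [-0.028, -0.001, 1.0], [-0.0, -1.0, -0.001]]
ft_force: [-0.1, 0.0, -2.1]
opening: 0.296
t 6.38 pos [ 0.5191 -0.0848  0.2505] yaw -1.6 F [-0.06  0.01 -2.15] op 0.296
shift mm [ 0.8 40.5  1.8]
```

View pics/s3z.png

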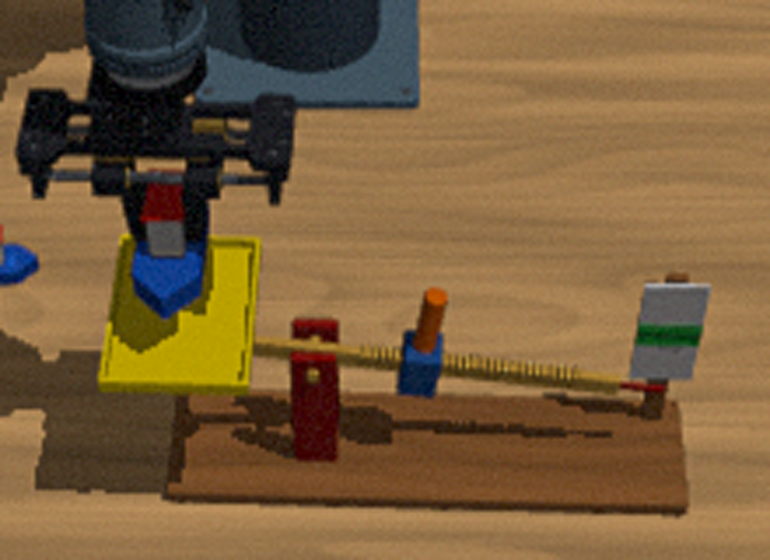

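View pics/w3.png

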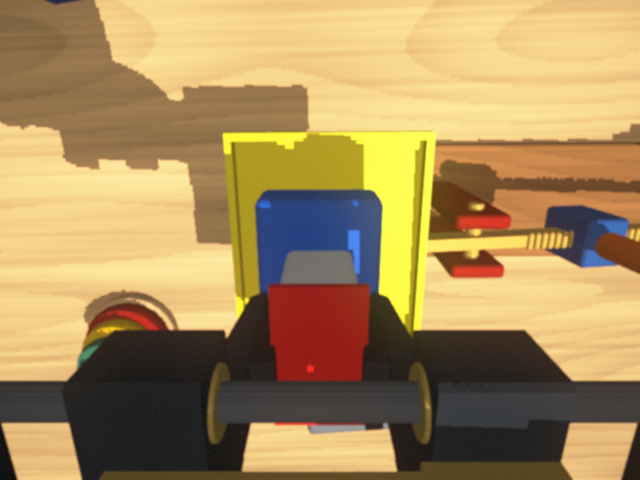

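```bash
python3 - <<'E'
from h import *
W=load('w3.png')
for z in(.16,.166,.172,.178):
    a=onz(W,224,133,z);b=onz(W,435,131,z);print(z,a.round(4),b.round(4),np.linalg.norm(a-b))
print(onz(W,257,200,.22),onz(W,381,200,.22))
E
```

```text
0.16 [ 0.4537 -0.1374  0.16  ] [ 0.456  -0.0183  0.16  ] 0.11904152496468076
0.166 [ 0.4534 -0.136   0.166 ] [ 0.4556 -0.02    0.166 ] 0.11603302024720338
0.172 [ 0.4531 -0.1346  0.172 ] [ 0.4553 -0.0216  0.172 ] 0.11302451552972602
0.178 [ 0.4528 -0.1333  0.178 ] [ 0.4549 -0.0233  0.178 ] 0.11001601081224864
[ 0.47986337 -0.11198172  0.22      ] [ 0.48142999 -0.05703095  0.22      ]
```

```bash
python3 -m handwheel '[0,1,10,6,0,0,1,20,6,0,0,1,30,6,0,0,1,40,6,0,0,1,40,6,0,0,1,40,6,0,0,1,40,6,0]'
python3 -m handwheel '[0,0,3,0,0,0,0,6,0,0,0,0,6,0,0,0,0,6,0,0]'
python3 -m handwheel '[0,0,2,0,0,0,0,4,0,0,0,0,4,0,0,0,0,4,0,0]'
python3 -m handwheel '[0,0,2,0,0,0,0,4,0,0,0,0,4,0,0,0,0,4,0,0]'
python3 - <<'E'
from h import *
to(.520,-.083,.21)
snap('scene','s4.png')
S=load('s4.png');a=cv2.resize(S['color'][120:280,220:440],None,fx=3.5,fy=3.5,interpolation=cv2.INTER_CUBIC);cv2.imwrite('pics/s4z.png',a[:,:,::-1])
E
```

```text
time_s: 7.07
tool_pos: [0.5209, -0.0775, 0.2107]
ee_rot: [[1.0, 0.0, 0.025], [-0.025, -0.0, 1.0], [0.0, -1.0, -0.0]]
ft_force: [1.3, -0.1, -0.7]
opening: 0.295
time_s: 7.4
tool_pos: [0.5207, -0.0773, 0.2047]
ee_rot: [[1.0, -0.0, 0.025], [-0.025, 0.0, 1.0], [-0.0, -1.0, 0.0]]
ft_force: [0.1, 0.2, -1.7]
opening: 0.291
time_s: 7.73
tool_pos: [0.5207, -0.0773, 0.2006]
ee_rot: [[1.0, -0.0, 0.025], [-0.025, 0.0, 1.0], [-0.0, -1.0, 0.0]]
ft_force: [-0.4, 0.5, -1.2]
opening: 0.291
time_s: 8.07
tool_pos: [0.5206, -0.0773, 0.1965]
ee_rot: [[1.0, -0.0, 0.025], [-0.025, 0.0, 1.0], [-0.0, -1.0, 0.0]]
ft_force: [0.1, -0.2, -1.0]
opening: 0.293
t 8.07 pos [ 0.5206 -0.0773  0.1965] yaw -1.4 F [ 0.06 -0.22 -1.05] op 0.293
shift mm [ -0.5 -13.5  -5.8]
```

View pics/s4z.png

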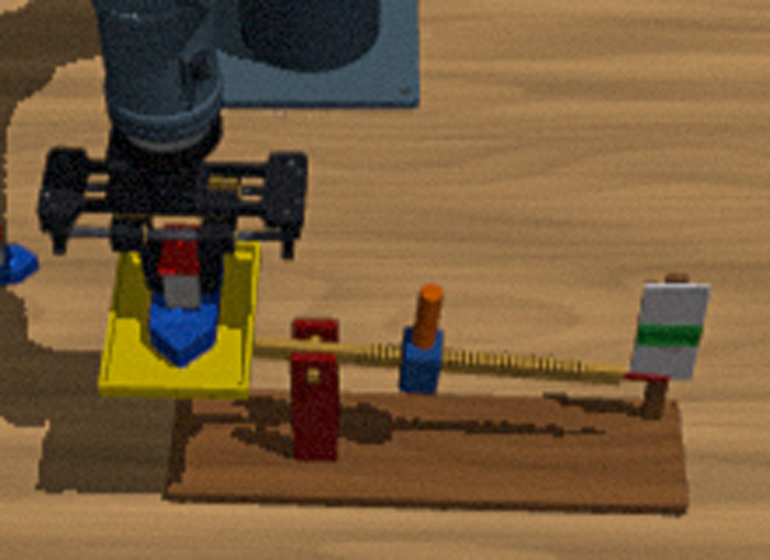

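Pointer rose (zoom row 386→377), so the boat is in contact and the tray is sinking. I'll keep easing it down.

```bash
python3 -m handwheel '[0,0,2,0,0,0,0,4,0,0,0,0,6,0,0,0,0,8,0,0,0,0,10,0,0,0,0,12,0,0,0,0,12,0,0,0,0,12,0,0]'
python3 -m handwheel '[0,0,2,0,0,0,0,4,0,0,0,0,4,0,0,0,0,4,0,0,0,0,4,0,0]'
python3 -m handwheel '[0,0,2,0,0,0,0,3,0,0,0,0,3,0,0,0,0,3,0,0,0,0,3,0,0]'
python3 - <<'E'
from h import *
to(.520,-.083,.21)
snap('scene','s5.png')
S=load('s5.png');a=cv2.resize(S['color'][120:280,220:440],None,fx=3.5,fy=3.5,interpolation=cv2.INTER_CUBIC);cv2.imwrite('pics/s5z.png',a[:,:,::-1])
E
```

```text
time_s: 8.78
tool_pos: [0.5205, -0.0772, 0.1845]
ee_rot: [[1.0, -0.001, 0.025], [-0.025, 0.0, 1.0], [-0.001, -1.0, 0.0]]
ft_force: [-1.0, 0.5, -1.7]
opening: 0.29
time_s: 9.2
tool_pos: [0.5207, -0.0773, 0.1807]
ee_rot: [[1.0, -0.0, 0.025], [-0.025, 0.0, 1.0], [-0.0, -1.0, 0.0]]
ft_force: [-0.6, 0.7, -0.3]
opening: 0.299
time_s: 9.62
tool_pos: [0.5207, -0.0773, 0.1777]
ee_rot: [[1.0, -0.0, 0.025], [-0.025, -0.0, 1.0], [-0.0, -1.0, -0.0]]
ft_force: [-0.2, 0.1, -1.2]
opening: 0.289
t 9.62 pos [ 0.5207 -0.0773  0.1777] yaw -1.4 F [-0.22  0.06 -1.19] op 0.289
shift mm [ -0.6 -32.3  -5.7]
```

View pics/s5z.png

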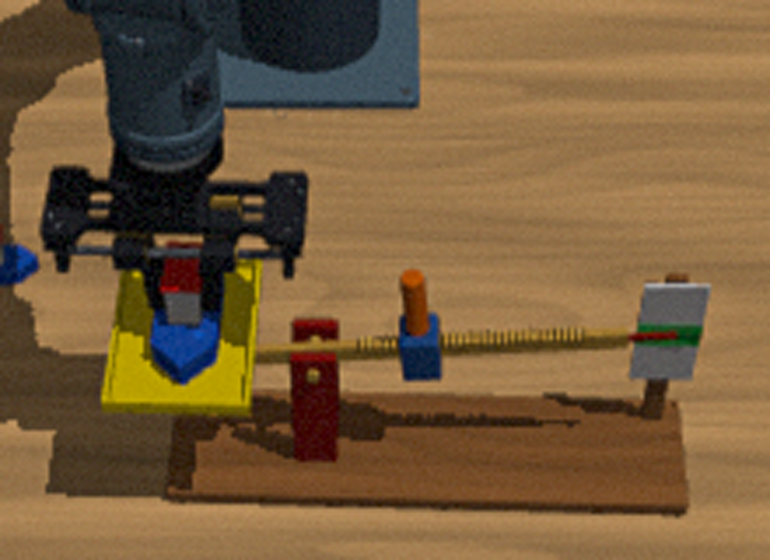

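```bash
python3 - <<'E'
from h import *
S=load('s5.png')
def tipz(u,v,x=.534):
    o,d=ray(S,u,v); return o+d*(x-o[0])/d[0]
print('now',tipz(220+675/3.5,120+335/3.5),'start',tipz(220+662/3.5,120+386/3.5),'band',tipz(220+670/3.5,120+335/3.5,.51))
E
python3 -m handwheel '[0,0,2,0,0,0,0,4,0,0,0,0,6,0,0,0,0,8,0,0,0,0,8,0,0,0,0,8,0,0,0,0,8,0,0]'
python3 - <<'E'
from h import *
to(.520,-.083,.21)
snap('scene','s6.png')
S=load('s6.png');a=cv2.resize(S['color'][120:280,220:440],None,fx=3.5,fy=3.5,interpolation=cv2.INTER_CUBIC);cv2.imwrite('pics/s6z.png',a[:,:,::-1])
E
```

```text
now [0.534      0.29650132 0.15341208] start [0.534      0.29434189 0.09233614] band [0.51       0.2986036  0.12578277]
time_s: 10.25
tool_pos: [0.5227, -0.0773, 0.1723]
ee_rot: [[1.0, 0.004, 0.025], [-0.025, 0.001, 1.0], [0.004, -1.0, 0.001]]
ft_force: [-3.9, 1.9, 21.4]
opening: 0.298
t 10.25 pos [ 0.5227 -0.0773  0.1723] yaw -1.4 F [-3.94  1.93 21.43] op 0.298
shift mm [ -2.4 -37.7  -5.7]
```

View pics/s6z.png

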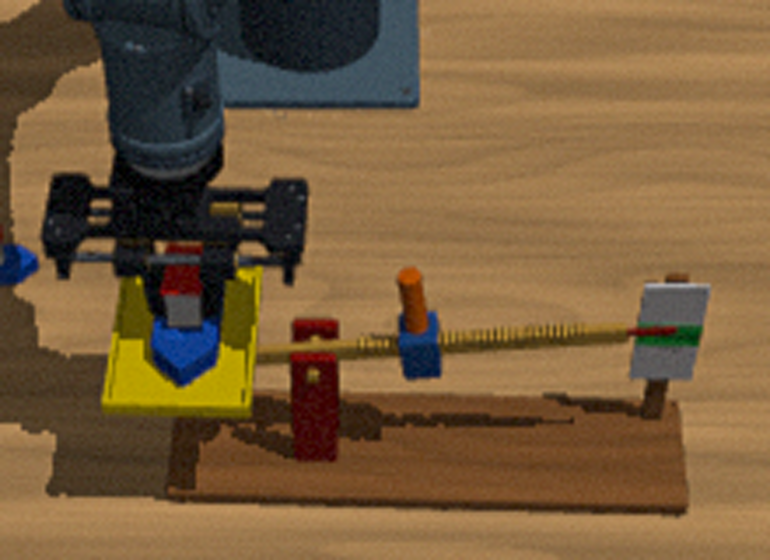

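That reached the stop (21 N, under the 40 N limit). I'll back off and release.

```bash
python3 -m handwheel '[0,0,-3,0,0,0,0,-4,0,0,0,0,-4,0,0]'
python3 -m handwheel '[0.3,0,0,0,0,0.35,0,0,0,0,0.4,0,0,0,0,0.45,0,0,0,0,0.5,0,0,0,0,0.5,0,0,0,0,0.5,0,0,0,0,0.5,0,0,0,0]' 10
python3 - <<'E'
from h import *
to(.520,-.083,.30)
snap('wrist','w6.png')
E
```

```text
time_s: 10.55
tool_pos: [0.521, -0.0774, 0.1738]
ee_rot: [[1.0, 0.001, 0.025], [-0.025, -0.0, 1.0], [0.001, -1.0, -0.0]]
ft_force: [1.2, 0.2, -1.0]
opening: 0.29
time_s: 11.22
tool_pos: [0.5207, -0.0773, 0.1737]
ee_rot: [[1.0, -0.0, 0.025], [-0.025, 0.0, 1.0], [-0.0, -1.0, 0.0]]
ft_force: [-1.2, -0.2, 0.2]
opening: 0.502
t 11.22 pos [ 0.5207 -0.0773  0.1737] yaw -1.4 F [-1.18 -0.19  0.21] op 0.502
shift mm [  -0.6 -126.3   -5.7]
```

View pics/w6.png

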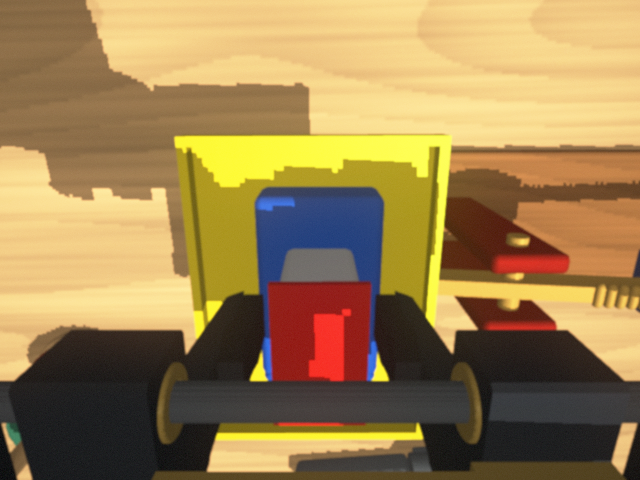

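```bash
python3 -m handwheel '[0.5,0,-5,0,0,0.5,0,-15,0,0,0.5,0,-35,0,0,0.5,0,-65,0,0,0.5,0,-100,0,0,0.5,0,-126,0,0,0.5,0,-126,0,0]'
python3 - <<'E'
from h import *
to(.53,.05,.30)
print(r.sense()['joint_positions'])
for n in('scene','top'):snap(n,n+'7.png')
S=load('scene7.png');a=cv2.resize(S['color'][120:280,220:440],None,fx=3.5,fy=3.5,interpolation=cv2.INTER_CUBIC);cv2.imwrite('pics/s7z.png',a[:,:,::-1])
T=load('top7.png');a=cv2.resize(T['color'][190:330,190:490],None,fx=2.6,fy=2.6,interpolation=cv2.INTER_CUBIC);cv2.imwrite('pics/t7z.png',a[:,:,::-1])
E
```

```text
time_s: 11.85
tool_pos: [0.5238, -0.078, 0.3061]
ee_rot: [[1.0, 0.01, 0.026], [-0.026, -0.0, 1.0], [0.01, -1.0, 0.0]]
ft_force: [1.2, 0.1, -1.0]
opening: 0.497
t 11.85 pos [ 0.5238 -0.078   0.3061] yaw -1.5 F [ 1.2   0.14 -1.01] op 0.497
shift mm [  2.9   6.2 128.2]
[-12.84658175  14.77907226  19.94552688 103.36774109  -5.71027919
  62.23725041  97.62910236]
```

View pics/s7z.png

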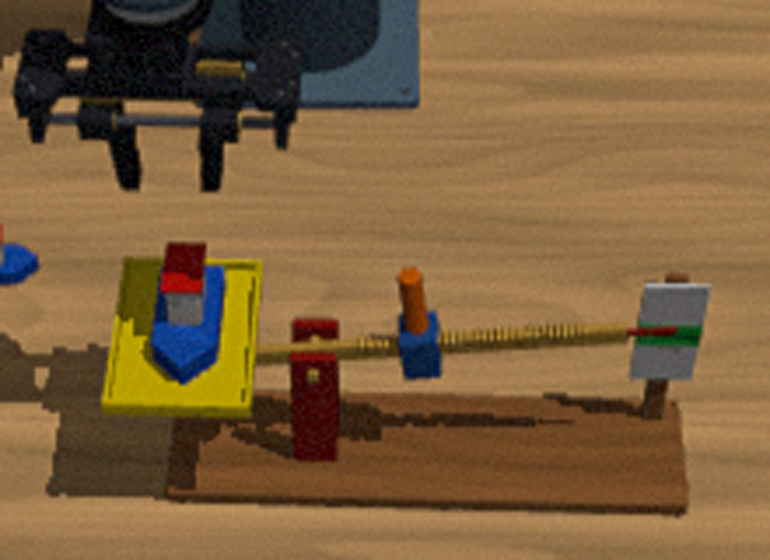

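View pics/t7z.png

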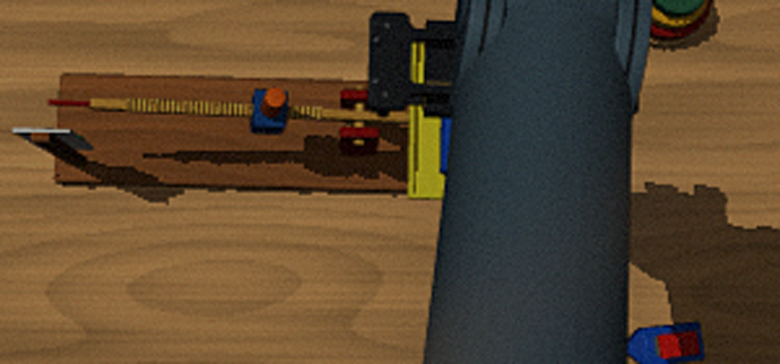

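```bash
python3 -m handwheel '[0,3,0,128,7,0,3,0,128,14,0,3,0,128,21,0,3,0,128,21]'
python3 - <<'E'
from h import *
to(.53,.05,.30)
print(r.sense()['joint_positions'])
S=load('scene7.png');T=load('top7.png')
k,e=tri(T,(190+274/2.6,190+98/2.6),S,(220+411/3.5,120+274/3.5));print('knobtop',k,e)
k,e=tri(T,(190+48/2.6,190+102/2.6),S,(220+675/3.5,120+331/3.5));print('tip',k,e)
E
```

```text
time_s: 12.28
tool_pos: [0.5259, 0.0563, 0.2983]
ee_rot: [[0.924, -0.003, 0.382], [-0.382, 0.002, 0.924], [-0.003, -1.0, 0.001]]
ft_force: [-0.2, 0.4, -0.5]
opening: 0.223
t 12.28 pos [0.5259 0.0563 0.2983] yaw -22.5 F [-0.18  0.39 -0.54] op 0.223
shift mm [ 6.2 -1.7 -4.3]
[-26.51296187  15.56219621  19.02137596 103.42159409  -5.81669338
  62.08667217  62.14045959]
knobtop [0.53014087 0.09219756 0.21559923] 0.004959728335641252
tip [0.53580156 0.29418294 0.15979412] 0.0025990389308005873
```

```bash
python3 -m handwheel '[0,4,0,-2,7,0,4,0,-2,14,0,4,0,-2,21,0,4,0,-2,28,0,4,0,-2,35,0,4,0,-2,42,0,4,0,-2,49,0,4,0,-2,56]'
python3 -m handwheel '[0,0,0,0,6,0,0,0,0,12,0,0,0,0,12,0,0,0,0,12,0,0,0,0,12]'
python3 - <<'E'
from h import *
to(.5298,.060,.182)
print(r.sense()['joint_positions'])
snap('wrist','w8.png')
E
```

```text
time_s: 12.95
tool_pos: [0.5289, 0.0471, 0.2984]
ee_rot: [[0.194, -0.003, 0.981], [-0.981, -0.001, 0.194], [0.0, -1.0, -0.003]]
ft_force: [-0.4, -0.2, 0.7]
opening: 0.002
time_s: 13.37
tool_pos: [0.5295, 0.0472, 0.2991]
ee_rot: [[-0.005, -0.001, 1.0], [-1.0, -0.0, -0.005], [0.0, -1.0, -0.001]]
ft_force: [-0.1, 0.3, -0.4]
opening: 0.005
t 13.37 pos [0.5295 0.0472 0.2991] yaw -90.3 F [-0.06  0.35 -0.36] op 0.005
shift mm [-12.9 117.1   0.4]
[-35.11864651  16.7702416   31.12101125 103.56172391  -9.67177577
  62.37865968  -0.82714211]
```

View pics/w8.png

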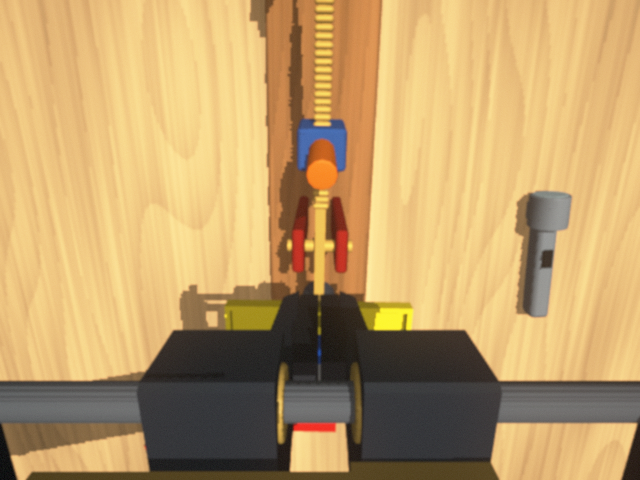

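The closed fingertip is lined up with the beam; the knob is dead ahead at (321,173).

```bash
python3 - <<'E'
from h import *
W=load('w8.png')
print(onz(W,321,173,.2155), onz(W,323,20,.14))
to(.5298,.050,.182)
E
```

```text
[0.53221562 0.09052958 0.2155    ] [0.53412546 0.18194551 0.14      ]
t 13.42 pos [0.5296 0.0472 0.2993] yaw -90.3 F [-0.5  -0.86  0.64] op 0.003
shift mm [ -2.8 117.3   0.3]
```

```bash
python3 -m handwheel '[0,-3,40,2,0,0,-3,80,2,0,0,-3,105,2,0,0,-3,117,2,0,0,-3,117,2,0,0,-3,117,2,0]'
python3 -m handwheel '[0,-5,0,0,0,0,-10,0,0,0,0,-14,0,0,0,0,-18,0,0,0,0,-20,0,0,0,0,-20,0,0,0]'
python3 - <<'E'
from h import *
to(.5322,.078,.182)
snap('wrist','w9.png')
E
```

```text
time_s: 13.92
tool_pos: [0.5323, 0.05, 0.1833]
ee_rot: [[-0.007, 0.0, 1.0], [-1.0, -0.0, -0.007], [0.0, -1.0, 0.0]]
ft_force: [0.5, -0.7, 0.7]
opening: 0.006
time_s: 14.42
tool_pos: [0.5322, 0.0711, 0.183]
ee_rot: [[-0.006, 0.0, 1.0], [-1.0, 0.0, -0.006], [-0.0, -1.0, 0.0]]
ft_force: [-0.5, -0.3, -0.5]
opening: 0.005
t 14.42 pos [0.5322 0.0711 0.183 ] yaw -90.4 F [-0.53 -0.29 -0.47] op 0.005
shift mm [-6.9  1.  -0.1]
```

View pics/w9.png

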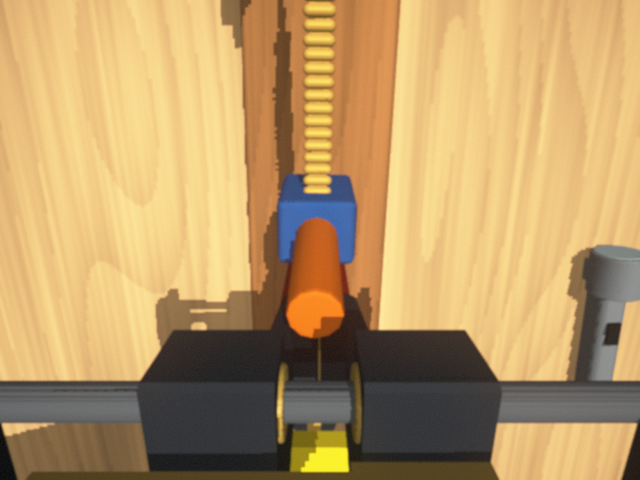

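```bash
python3 -m handwheel '[0,-2,0,0,0,0,-4,0,0,0,0,-6,0,0,0,0,-8,0,0,0,0,-10,0,0,0,0,-12,0,0,0,0,-14,0,0,0,0,-16,0,0,0]'
python3 - <<'E'
from h import *
to(.5322,.078,.182)
snap('wrist','w10.png')
E
```

```text
time_s: 15.13
tool_pos: [0.5317, 0.0854, 0.1823]
ee_rot: [[-0.008, -0.001, 1.0], [-1.0, -0.001, -0.008], [0.001, -1.0, -0.001]]
ft_force: [-0.1, -5.8, -3.5]
opening: 0.004
t 15.13 pos [0.5317 0.0854 0.1823] yaw -90.5 F [-0.08 -5.79 -3.52] op 0.004
shift mm [7.4 0.3 0.6]
```

View pics/w10.png

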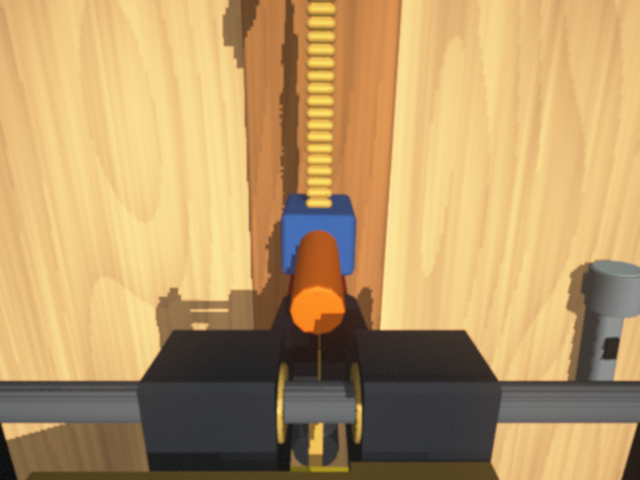

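```bash
for i in 1; do :; done
python3 -m handwheel '[0,-2,0,0,0,0,-4,0,0,0,0,-6,0,0,0,0,-7,0,0,0,0,-8,0,0,0,0,-10,0,0,0,0,-11,0,0,0,0,-12,0,0,0]'
python3 -m handwheel '[0,-2,0,0,0,0,-4,0,0,0,0,-6,0,0,0,0,-7,0,0,0,0,-8,0,0,0,0,-10,0,0,0,0,-11,0,0,0,0,-12,0,0,0]'
python3 - <<'E'
from h import *
to(.5325,.120,.182)
E
```

```text
time_s: 15.85
tool_pos: [0.5326, 0.0986, 0.1829]
ee_rot: [[-0.008, 0.001, 1.0], [-1.0, 0.0, -0.008], [-0.0, -1.0, 0.001]]
ft_force: [0.2, -1.1, 0.3]
opening: 0.008
time_s: 16.52
tool_pos: [0.5325, 0.1108, 0.1828]
ee_rot: [[-0.007, 0.0, 1.0], [-1.0, 0.001, -0.007], [-0.001, -1.0, 0.0]]
ft_force: [0.2, -4.1, -2.1]
opening: 0.002
t 16.52 pos [0.5325 0.1108 0.1828] yaw -90.4 F [ 0.16 -4.07 -2.07] op 0.002
shift mm [-9.2  0.8 -0. ]
```

```bash

python3 -m handwheel '[0,-2,0,0,0,0,-3,0,0,0,0,-5,0,0,0,0,-6,0,0,0,0,-8,0,0,0,0,-9,0,0,0]'
python3 -m handwheel '[0,6,0,0,0,0,15,0,0,0,0,15,0,0,0,0,15,0,0,0,0,15,0,0,0,0,15,0,0,0]'
cat >> h.py <<'E'
def zoom(f):
    S=snap('scene',f+'.png');a=cv2.resize(S['color'][160:280,280:440],None,fx=5,fy=5,interpolation=cv2.INTER_CUBIC);cv2.imwrite('pics/'+f+'z.png',a[:,:,::-1]); return S
E
python3 - <<'E'
from h import *
to(.5325,.120,.182)
zoom('s11');snap('wrist','w11.png')
E
```

```text
time_s: 17.02
tool_pos: [0.5325, 0.1197, 0.1828]
ee_rot: [[-0.008, 0.0, 1.0], [-1.0, 0.001, -0.008], [-0.001, -1.0, 0.0]]
ft_force: [-0.2, -0.1, -0.4]
opening: 0.006
time_s: 17.52
tool_pos: [0.5323, 0.1045, 0.1827]
ee_rot: [[-0.008, -0.0, 1.0], [-1.0, 0.0, -0.008], [-0.0, -1.0, -0.0]]
ft_force: [0.1, 0.0, 0.2]
opening: 0.002
t 17.52 pos [0.5323 0.1045 0.1827] yaw -90.4 F [0.11 0.05 0.17] op 0.002
shift mm [-15.5   0.7   0.1]
```

View pics/s11z.png

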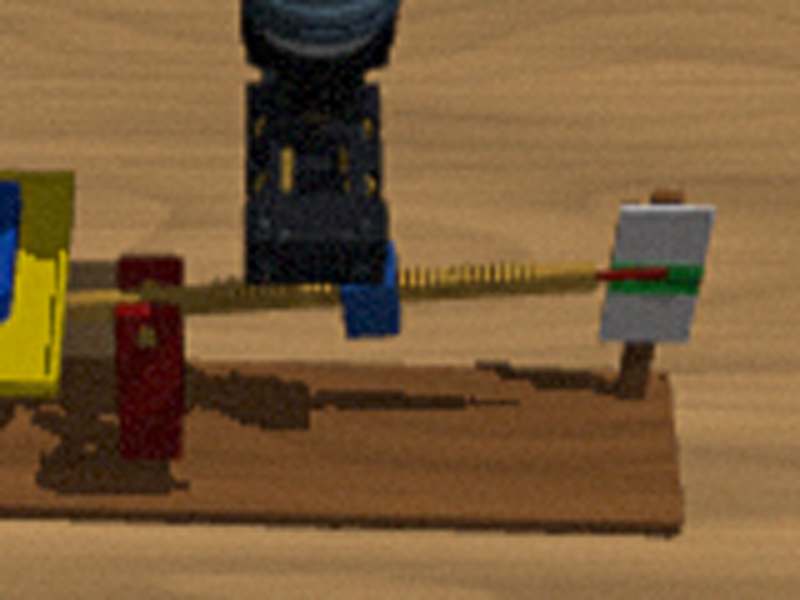

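View pics/w11.png

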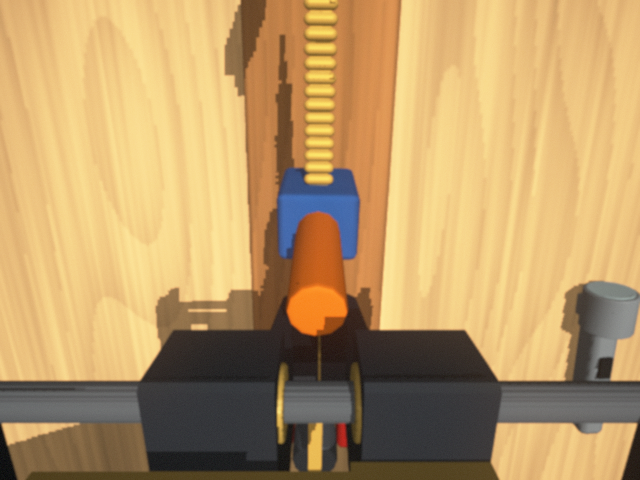

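```bash
python3 - <<'E'
from h import *
def onx(c,u,v,x):
    o,d=ray(c,u,v); return o+d*(x-o[0])/d[0]
S=load('s11.png'); print(onx(S,280+371/5,160+310/5,.549))
print('pillar',onx(S,280+150/5,160+380/5,.55))
S=load('scene7.png'); print(onx(S,220+421/3.5,120+360/3.5,.549),'tip',onx(S,413,214.6,.535))
W=load('w11.png');print('knobtop',onz(W,317,310,.219),'block far edge',onz(W,319,173,.165),onz(W,319,258,.165))
E
```

```text
[0.549      0.14071352 0.14379286]
pillar [0.55      0.0220035 0.0842922]
[0.549      0.10380721 0.13990833] tip [0.535      0.29603904 0.15906276]
knobtop [0.53333275 0.12468311 0.219     ] block far edge [0.53420034 0.15777895 0.165     ] [0.53394617 0.1213068  0.165     ]
```

```bash

python3 -m handwheel '[0,-5,0,0,0,0,-10,0,0,0,0,-13,0,0,0,0,-15,0,0,0,0,-17,0,0,0,0,-19,0,0,0,0,-21,0,0,0,0,-23,0,0,0]'
python3 -m handwheel '[0,-2,0,0,0,0,-2,0,0,0,0,6,0,0,0,0,12,0,0,0,0,12,0,0,0,0,12,0,0,0,0,12,0,0,0,0,12,0,0,0]'
python3 -m handwheel '[0,0,0,0,0,0,0,0,0,0,0,0,0,0,0,0,0,0,0,0]'
python3 - <<'E'
from h import *
to(.5325,.140,.182)
zoom('s12')
E
```

```text
time_s: 18.28
tool_pos: [0.5324, 0.1269, 0.1826]
ee_rot: [[-0.008, -0.0, 1.0], [-1.0, -0.001, -0.008], [0.001, -1.0, -0.0]]
ft_force: [-0.2, -1.7, -1.3]
opening: 0.007
time_s: 18.95
tool_pos: [0.5325, 0.1156, 0.1828]
ee_rot: [[-0.007, 0.0, 1.0], [-1.0, 0.0, -0.007], [-0.0, -1.0, 0.0]]
ft_force: [0.8, -0.3, 0.2]
opening: 0.002
time_s: 19.28
tool_pos: [0.5324, 0.1153, 0.1827]
ee_rot: [[-0.008, 0.0, 1.0], [-1.0, 0.0, -0.008], [-0.0, -1.0, 0.0]]
ft_force: [0.2, -0.3, -0.1]
opening: 0.01
t 19.28 pos [0.5324 0.1153 0.1827] yaw -90.4 F [ 0.16 -0.27 -0.11] op 0.01
shift mm [-24.7   0.7  -0.1]
```

View pics/s12z.png

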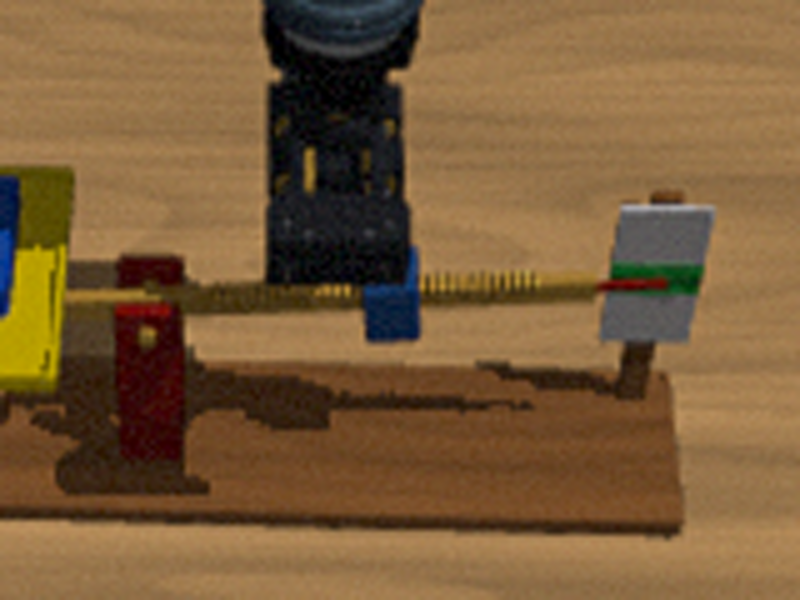

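```bash
cat >> h.py <<'E'
def onx(c,u,v,x):
    o,d=ray(c,u,v); return o+d*(x-o[0])/d[0]
def tip(c):
    h=cv2.cvtColor(c['color'],cv2.COLOR_RGB2HSV)
    m=cv2.inRange(h,(0,150,60),(8,255,255))|cv2.inRange(h,(172,150,60),(180,255,255))
    m[:,:398]=0;m[:,425:]=0;m[:195]=0;m[245:]=0
    ys,xs=np.nonzero(m); 
    if len(xs)==0: return None
    e=xs>=xs.max()-3; u,v=xs.max()-1,ys[e].mean(); print('tip px',u,v,'n',len(xs),'xyz',onx(c,u,v,.535).round(4))
E
python3 -m handwheel '[0,0,0,0,0,0,0,0,0,0,0,0,0,0,0,0,0,0,0,0,0,0,0,0,0,0,0,0,0,0]'
python3 - <<'E'
from h import *
for f in('scene0','scene7','s11','s12'):tip(load(f+'.png'))
tip(zoom('s13')); S=load('s13.png')
print(onx(S,280+391/5,160+315/5,.549))
# band on plate plane
h=cv2.cvtColor(S['color'],cv2.COLOR_RGB2HSV);
for x in(.515,.52,.525):print(onx(load('scene0.png'),411,215.3,x))
T=load('top7.png');print('plate',onz(T,190+15/2.6,190+130/2.6,.185),onz(T,190+70/2.6,190+130/2.6,.185))
E
```

```text
time_s: 19.83
tool_pos: [0.5324, 0.1152, 0.1827]
ee_rot: [[-0.008, 0.0, 1.0], [-1.0, -0.0, -0.008], [0.0, -1.0, 0.0]]
ft_force: [0.2, 0.3, 0.7]
opening: 0.009
tip px 408 230.33333333333334 n 25 xyz [0.535  0.291  0.0933]
tip px 411 213.57142857142858 n 24 xyz [0.535  0.2902 0.1631]
tip px 411 214.2 n 21 xyz [0.535  0.2906 0.1606]
tip px 411 216.5 n 25 xyz [0.535  0.2918 0.1513]
tip px 411 216.2 n 23 xyz [0.535  0.2916 0.1526]
[0.549      0.15155616 0.13977057]
[0.515      0.29600053 0.13323223]
[0.52       0.29478195 0.13897245]
[0.525      0.29356337 0.14471267]
plate [0.506891   0.31475599 0.185     ] [0.5070225  0.26716498 0.185     ]
```

```bash

python3 -m handwheel '[0,-5,0,0,0,0,-10,0,0,0,0,-13,0,0,0,0,-14,0,0,0,0,-15,0,0,0,0,-16,0,0,0,0,-17,0,0,0]'
python3 - <<'E'
from h import *
to(.5325,.134,.182)
tip(zoom('s14'));snap('wrist','w14.png')
E
```

```text
time_s: 20.47
tool_pos: [0.5326, 0.1323, 0.1827]
ee_rot: [[-0.008, 0.0, 1.0], [-1.0, 0.0, -0.008], [-0.0, -1.0, 0.0]]
ft_force: [-0.2, -0.3, 0.6]
opening: 0.007
t 20.47 pos [0.5326 0.1323 0.1827] yaw -90.4 F [-0.16 -0.3   0.61] op 0.007
shift mm [-1.7  0.7 -0.1]
tip px 411 219.5 n 27 xyz [0.535  0.2933 0.1391]
```

View pics/w14.png

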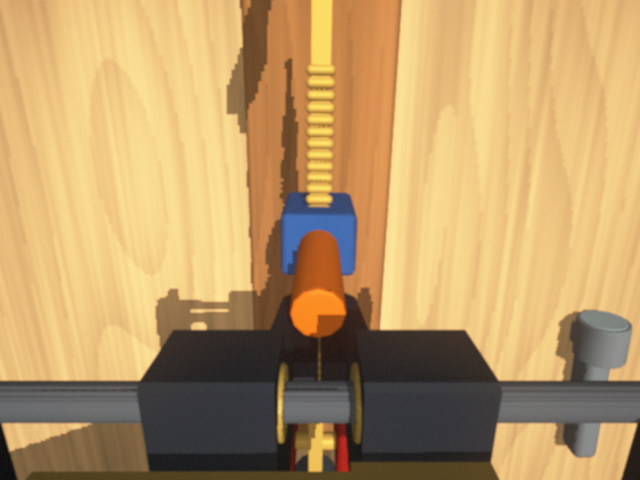

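View pics/s14z.png

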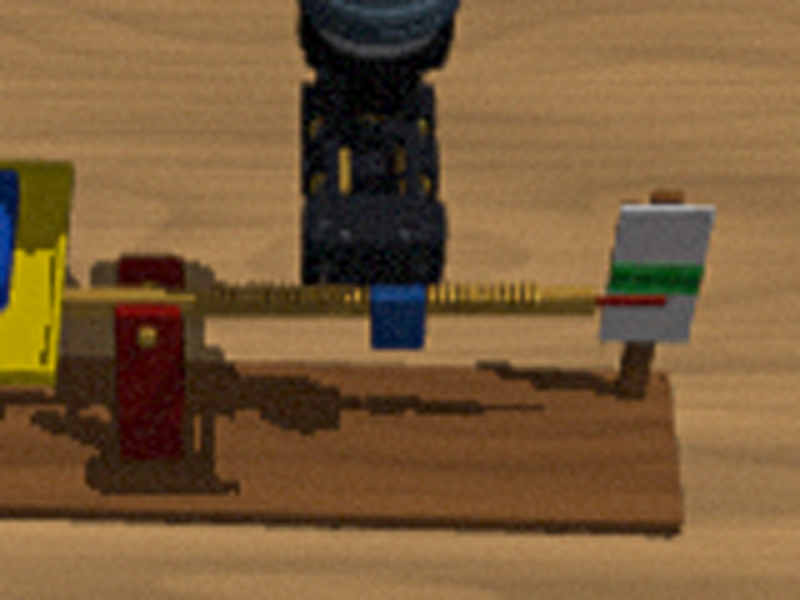

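```bash

python3 -m handwheel '[0,5,0,0,0,0,10,0,0,0,0,18,0,0,0,0,18,0,0,0,0,18,0,0,0,0,18,0,0,0,0,18,0,0,0,0,18,0,0,0]'
python3 -m handwheel '[0,0,0,0,0,0,0,0,0,0,0,0,0,0,0,0,0,0,0,0,0,0,0,0,0,0,0,0,0,0,0,0,0,0,0,0,0,0,0,0]'
python3 - <<'E'
from h import *
to(.5325,.134,.182)
tip(zoom('s15'))
snap('wrist','w15.png')
tip(zoom('s16'))
E
```

```text
time_s: 21.23
tool_pos: [0.5324, 0.1145, 0.1827]
ee_rot: [[-0.007, -0.0, 1.0], [-1.0, 0.0, -0.007], [-0.0, -1.0, -0.0]]
ft_force: [-0.7, -0.7, -0.3]
opening: 0.004
time_s: 21.9
tool_pos: [0.5324, 0.1142, 0.1827]
ee_rot: [[-0.008, 0.0, 1.0], [-1.0, -0.0, -0.008], [0.0, -1.0, 0.0]]
ft_force: [-0.5, 0.4, 0.8]
opening: 0.006
t 21.9 pos [0.5324 0.1142 0.1827] yaw -90.4 F [-0.5   0.4   0.81] op 0.006
shift mm [-19.8   0.7  -0.1]
tip px 411 218.57142857142858 n 25 xyz [0.535  0.2928 0.1429]
tip px 411 218.5 n 25 xyz [0.535  0.2928 0.1432]
```

View pics/s16z.png

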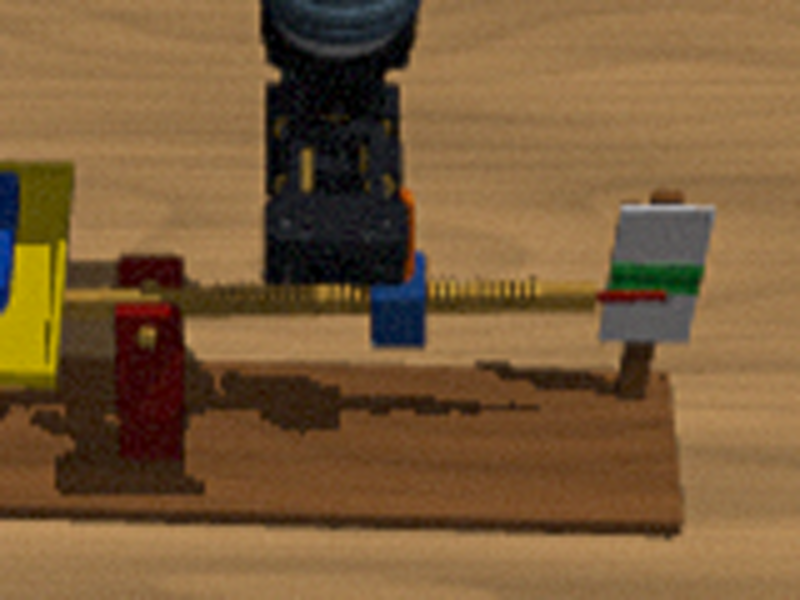

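View pics/w15.png

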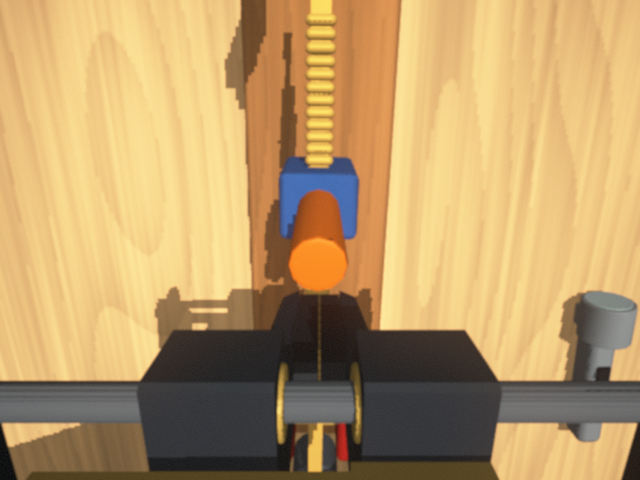

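```bash

python3 -m handwheel '[0,-6,0,0,0,0,-12,0,0,0,0,-16,0,0,0,0,-18,0,0,0,0,-19,0,0,0,0,-20,0,0,0,0,-21,0,0,0,0,-22,0,0,0]'
python3 -m handwheel '[0,6,0,0,0,0,12,0,0,0,0,20,0,0,0,0,20,0,0,0,0,20,0,0,0,0,20,0,0,0,0,20,0,0,0,0,20,0,0,0]'
python3 -m handwheel '[0,0,0,0,0,0,0,0,0,0,0,0,0,0,0,0,0,0,0,0,0,0,0,0,0,0,0,0,0,0,0,0,0,0,0,0,0,0,0,0]'
python3 - <<'E'
from h import *
to(.5325,.134,.182)
tip(zoom('s17'))
E
```

```text
time_s: 22.72
tool_pos: [0.5324, 0.1349, 0.1824]
ee_rot: [[-0.009, -0.001, 1.0], [-1.0, -0.001, -0.009], [0.001, -1.0, -0.001]]
ft_force: [0.8, -4.1, -2.4]
opening: 0.007
time_s: 23.38
tool_pos: [0.5324, 0.1166, 0.1827]
ee_rot: [[-0.007, 0.0, 1.0], [-1.0, 0.0, -0.007], [-0.0, -1.0, 0.0]]
ft_force: [-0.7, -1.0, 0.6]
opening: 0.006
time_s: 24.05
tool_pos: [0.5324, 0.1162, 0.1827]
ee_rot: [[-0.008, 0.0, 1.0], [-1.0, -0.0, -0.008], [0.0, -1.0, 0.0]]
ft_force: [-0.3, 0.6, 0.5]
opening: 0.005
t 24.05 pos [0.5324 0.1162 0.1827] yaw -90.4 F [-0.3   0.61  0.49] op 0.005
shift mm [-17.8   0.7  -0.1]
tip px 410 221.5 n 24 xyz [0.535  0.2917 0.1308]
```

View pics/s17z.png

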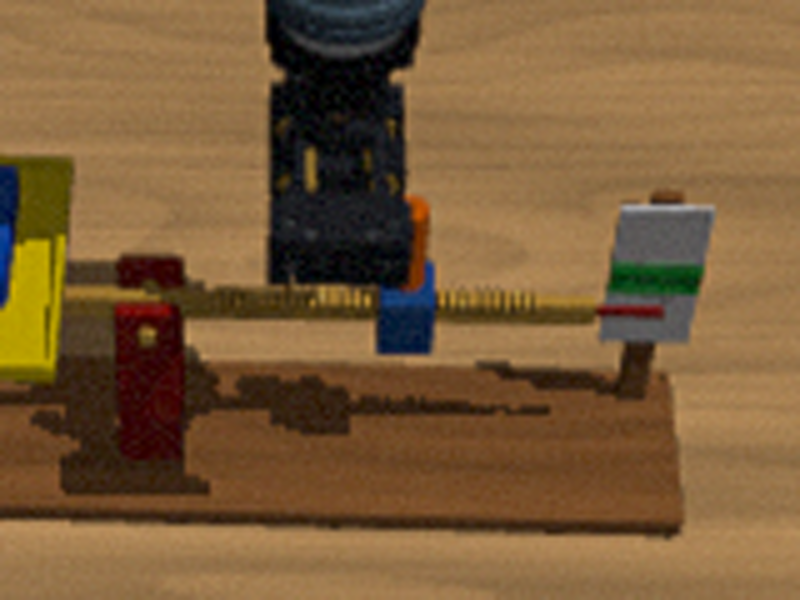

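The pointer now reads about +1 to +3 mm. I'll retreat and verify it from a different view.

```bash

python3 -m handwheel '[0,6,-20,0,0,0,6,-50,0,0,0,6,-80,0,0,0,6,-110,0,0,0,6,-120,0,0,0,6,-120,0,0,0,6,-120,0,0]'
python3 -m handwheel '[0,-30,0,-30,0,0,-60,0,-60,0,0,-80,0,-90,0,0,-80,0,-120,0,0,-80,0,-130,0,0,-80,0,-130,0,0,-80,0,-130,0]'
python3 -m handwheel '[0,0,0,0,0,0,0,0,0,0,0,0,0,0,0,0,0,0,0,0,0,0,0,0,0,0,0,0,0,0,0,0,0,0,0,0,0,0,0,0]'
python3 - <<'E'
from h import *
to(.5325,.134,.182)
tip(zoom('s18'));snap('wrist','w18.png');T=snap('top','t18.png')
a=cv2.resize(T['color'][190:290,190:430],None,fx=3.3,fy=3.3,interpolation=cv2.INTER_CUBIC);cv2.imwrite('pics/t18z.png',a[:,:,::-1])
E
```

```text
time_s: 24.68
tool_pos: [0.5322, 0.1104, 0.3022]
ee_rot: [[-0.007, -0.0, 1.0], [-1.0, 0.0, -0.007], [-0.0, -1.0, -0.0]]
ft_force: [0.9, -0.4, -1.1]
opening: 0.004
time_s: 25.27
tool_pos: [0.4029, 0.1908, 0.3019]
ee_rot: [[-0.008, -0.001, 1.0], [-1.0, -0.001, -0.008], [0.001, -1.0, -0.001]]
ft_force: [0.8, 0.7, 0.2]
opening: 0.003
time_s: 25.93
tool_pos: [0.403, 0.1912, 0.3027]
ee_rot: [[-0.008, 0.0, 1.0], [-1.0, 0.0, -0.008], [-0.0, -1.0, 0.0]]
ft_force: [0.1, 0.2, -0.4]
opening: 0.007
t 25.93 pos [0.403  0.1912 0.3027] yaw -90.4 F [ 0.1   0.21 -0.45] op 0.007
shift mm [ 56.2 120.7 129.9]
tip px 411 221.57142857142858 n 26 xyz [0.535  0.2944 0.1305]
```

View pics/s18.png

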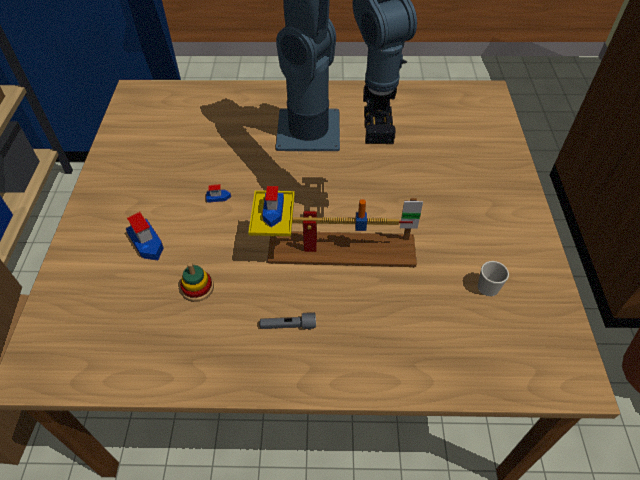

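View pics/w18.png

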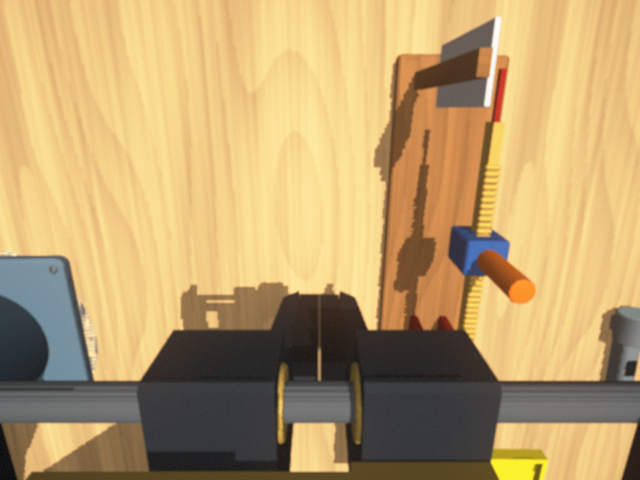

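View pics/t18z.png

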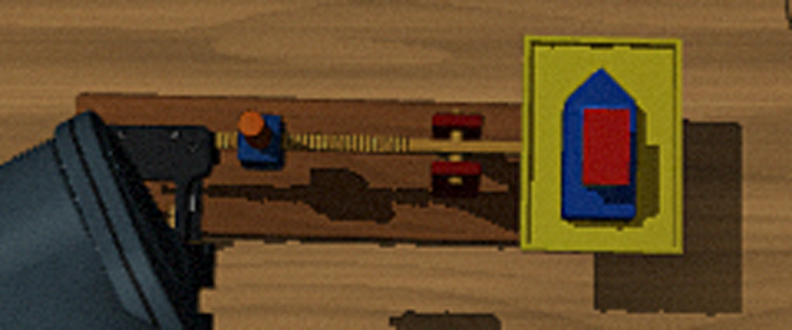

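```bash
python3 - <<'E'
from h import *
S=load('s18.png');W=load('w18.png')
print(tri(S,(412,221.6),W,(504,69)))
for v in(221,222):
  for x in(.532,.538):print(v,x,onx(S,411,v,x))
# second, tilt from beam: points on the beam axis near pivot and tip, same x -> z
print('beam near pivot',onx(S,324,160+0+59.5,.533))
a=cv2.resize(S['color'][180:260,280:440],None,fx=5,fy=5,interpolation=cv2.INTER_CUBIC);cv2.imwrite('pics/s18q.png',a[:,:,::-1])
E
```

```text
(array([0.53814423, 0.29582667, 0.13410672]), np.float64(0.0010027755262799608))
221 0.532 [0.532      0.29486273 0.12935865]
221 0.538 [0.538      0.29338127 0.13639609]
222 0.532 [0.532      0.29539786 0.12519382]
222 0.538 [0.538      0.29391298 0.13225783]
beam near pivot [0.533      0.06026793 0.13458792]
```

View pics/s18q.png

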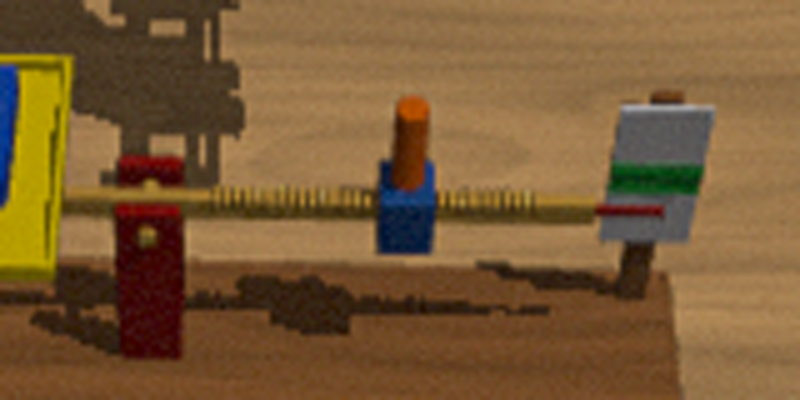

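```bash
python3 -c "
from plant import r
print(r.sense()['time_s'],r.close_job())"
```

```text
the job is handed in; nothing more can be done
26.0833 None
```

The boat is weighed and the job is handed in at 26.1 s: it stands upright in the yellow tray, and the pointer rests inside the green band.

- **What I did:** I gripped the middle-sized boat across its cabin, lowered it into the tray and released it; the tray then sat on its down stop. I pushed the orange knob outward in steps with the closed fingertip until the beam balanced, then lifted the arm clear.
- **Pointer:** Two scene pictures about 1.9 s apart gave a steady tip height of 0.131 m. Scene and wrist views combined gave 0.134 m. The mark is at 0.130 m, or about 0.128 m by the midpoint of the stops, so the reading is 1 to 6 mm high, inside the ±12 mm limit.
- **Bystanders:** The stacker, flashlight and cup looked unmoved in the last scene picture; I did not measure their positions.
- **Rougher than planned:** The boat briefly pressed on the tray stop at about 21 N (limit 40 N). The largest fingertip reading at the end of a push was about 7 N (limit 15 N). The force sensor was only read between moves.
- **Disagreement:** One push moved the pointer only about 9 mm instead of the stated 17 mm per notch. The poise may not always have been seated squarely in a notch. The final reading was stable all the same.

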